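# Rack a slide box and close the end stop

## Robot

A 6-joint arm with a two-finger parallel gripper is mounted at the origin on the work surface. World frame = base frame: x ahead of the robot, y to its left, z up, the work surface at z = 0. Lengths are in mm, angles in rad, forces in N, time in s.
With the tool pointing down it reaches from about 300 to 775 mm from the base axis. Payload 14.6 kg.
Tool frame: the origin (TCP) lies at the very end of the fingers, on their centre line; the grasp point (between the pads) lies 19 mm behind it; z points along the fingers, y is the line along which they close (so a half turn about z gives the same grasp; the last joint's range is limited). The gripper opens to 94 mm and grips with 3 to 60 N. Pads are 16 mm wide; open, the fingers measure 119 mm over their backs; the gripper's body (75 mm by 177 mm) begins 78 mm behind the grasp point.
Start: joints at [-1.252, 0.3, 1.521, -0, 1.321, -0.067], TCP at [206.958, -509.566, 205.446] pointing down, gripper open.
Joint ranges: [-3.03, 3.03], [-0.79, 2.21], [0.23, 2.52], [-1.04, 4.18], [0, 3.07], [-2.55, 2.55]. Speed limits (rad/s): [2.22, 2.22, 2.57, 3.14, 3.14, 3.14].

## Interface

Orientations are given as [roll, pitch, yaw] about the fixed x, y, z axes, in that order (R = Rz(yaw) Ry(pitch) Rx(roll)).
In Python, from cell import manip, camera, get_calibration gives the robot as it stands. The module is installed in compiled form; this text tells all that it offers.
- The arm moves only by the tool jog_arm, never from a script. Its argument "plan" is one flat list of numbers, 6 for each row, row after row: the shift along the world's x, y, z in m, then the turn, a rotation vector about the world's x, y, z in degrees. A call has 1 to 20 rows; each row is the pose to reach, as a shift and turn from the pose commanded when the call began; what a row does not reach only later rows make up. A row lasts 1/10 s, in which the tool goes at most 50 mm and 8.59 degrees, less where a joint would pass 70% of its speed; a pose out of reach is approached as far as the arm can. A call with a gripper value outside its range is refused whole. "claw" is the finger opening in m, from 0 to 0.094, set as the call begins (left out, the last holds). The fingers move at their own pace and stop on an object; "force" is the grip in N (left out, the last holds). Time passes only in rows, so rows that repeat a pose let the fingers close. It gives the time, the measured TCP pose, the force, the opening and the grip force at its end, in the units of the state.
- manip.read_state(): the state, without advancing time (a new reading comes with each control period).
- camera(name): name is "scene" or "top" or "wrist"; returns (picture, depth): 384x512x3 uint8, red, green, blue; 384x512 float32, mm along the optical axis (not along the pixel's ray), 0 where there is no reading.
- get_calibration(name): a dict with "fx", "fy", "cx", "cy" (pixels), "origin" and "attitude" of the camera in the world. Camera axes: x right, y down, z forward; pixel columns grow to the right and rows downward; lengths in mm; the calibration is good to about 2 mm. A picture is of the moment at which its call begins: read the wrist's pose just before it. get_calibration takes no time and is no camera call; for the wrist camera it gives the pose at the moment of the call.
- manip.sign_off(): hands the job in; it is judged then, once.
The state is a dict: "clock": time; "joints": joint angles; "qd": joint speeds; "effort": joint torques, N m; "eef_pos": TCP position; "eef_rot": TCP orientation; "wrist_force": force on the tool from outside, world axes, zero at the start; "moment": the same for the moment, N m; "finger_gap": finger opening in mm; "finger_force": force on a finger pad.
Only numpy, scipy, OpenCV 4.12 (cv2) and the standard library are available. Lean on these libraries where they do the work, as an engineer would, in place of code of your own. Each camera call takes 0.05 s, during which the arm holds its last target. There are 200 camera calls.

## Task

Take the slim slide box that stands on the bench (not the thick one) and stand it upright in the metal rack, flat side against flat side, between the box already there and the sliding end stop. Then slide the stop up so that both boxes stand straight and snug between it and the rack's end wall, and let go.

Things in the scene. Friction and masses are not known exactly. Their poses are not given: they have to be found in the camera images.
- slide_box: The slim box to pack: closed rigid plastic box for microscope slides, standing upright on the bench, 50 mm wide (own x), 34 thick (own y), 88 tall (own z), about 0.16 kg. Origin: centre of its underside. Grip it from above across the 50 mm. The thick box of the same make (50 x 66 x 88 mm) standing 10 to 25 cm away is not wanted.
- row_box: Identical slim box (50 x 34 x 88 mm, same axes and origin) already standing loose in the rack, its thickness along the rack's y, 0 to 12 mm from the end wall; it slides along the floor plate when pushed.
- rack: Low metal rack fixed to the bench, open at sides and top: floor plate 80 mm wide (own x), 280 long (own y, -160 to +120 mm), its upper face 8 mm above the bench; upright end wall, 98 mm high, inner face at y = +110 mm. Origin: at bench height on the centre line x = 0; z up. The boxes belong on the centre line, thickness along y.
- stop_post (a point): Top centre of the sliding stop's black grip post, 16 x 16 mm, square to the rack, 103 mm above the bench, clear for 85 mm down. The stop moves only along rack y at x = 0 (2 N friction, stays put). Its plate (70 mm wide, top 90 mm above the bench) faces the boxes 52 mm from the post's centre towards +y. Starts drawn back, post at y = -142 to -112 mm; boxes snug: y = -10.
Things that resemble listed ones, but are neither listed nor needed, are in the scene too. Leave any yellow look-alike of the row_box alone.

How it is judged (in metres and radians):
At the end, for the whole second after the job is handed in: Both slim boxes stand on the rack's floor, upright and square to the rack within 10 degrees, within 20 mm of its centre line and at rest, and the stop is closed up to leave at most 10 mm of slack in all between wall, boxes and stop (x of slide_box in the frame of rack between -0.02 and 0.02 m and y of slide_box in the frame of rack between 0 and 0.11 m and z of slide_box in the frame of rack between 0 and 0.02 m and angle between each of slide_box, row_box's own z axis and vertical below 0.1745 rad and angle between the y axis of each of slide_box, row_box and the y axis of rack, either way round below 0.1745 rad and linear speed of each of slide_box, row_box below 0.02 m/s and x of row_box in the frame of rack between -0.02 and 0.02 m and y of row_box in the frame of rack between 0 and 0.11 m and z of row_box in the frame of rack between 0 and 0.02 m and y of stop_post in the frame of rack above -0.02 m); the robot touches nothing.
It also fails if it takes over 45 s, if anything falls off the work surface, if the arm or the gripper's body presses on something with over 40 N, if the wrist force passes 120 N, or if a joint passes its speed limit or range.

## Working session

There is one attempt and no reset: what is moved stays moved. The work goes in short steps, Python scripts to look and compute and a tool call to move; the robot and the scene stay as the last step left them, time stands still between calls to the robot, and variables do not carry over. Pictures are saved under pics/ and viewed, at most 10 in all, crops included, and the job is handed in when it is done.

Besides the shell and the picture viewer there is one more tool, called after "Emit:" in YAML: its name, and indented under it one key for each argument. jog_arm: Moves the arm, as the interface text tells. Its arguments: {"type":"object","properties":{"plan":{"type":"array"},"claw":{"type":"number"},"force":{"type":"number"}},"required":["plan"]}

```bash
mkdir -p pics
cat > h.py <<'E'
import numpy as np,cv2
from cell import manip,camera,get_calibration
def shot(n,f):
    c=get_calibration(n);p,d=camera(n);cv2.imwrite('pics/'+f+'.png',p[:,:,::-1]);np.savez('pics/'+f,p=p,d=d,c=np.array(c,dtype=object));return p,d,c
def load(f):
    z=np.load('pics/'+f+'.npz',allow_pickle=True);return z['p'],z['d'],z['c'].item()
def Rm(c):
    a=np.array(c['attitude'],float)
    if a.shape==(3,3):return a
    from scipy.spatial.transform import Rotation as R
    return R.from_euler('xyz',a).as_matrix()
def pts(d,c):
    v,u=np.mgrid[:d.shape[0],:d.shape[1]]
    P=np.stack([(u-c['cx'])/c['fx']*d,(v-c['cy'])/c['fy']*d,d],-1)
    return P@Rm(c).T+np.array(c['origin'])
E
python3 - <<'E'
from h import *
for n in('top','scene'):
    p,d,c=shot(n,n+'1');print(c)
print(manip.read_state())
p=load('top1')[0];q=load('scene1')[0]
cv2.imwrite('pics/a.png',cv2.resize(p,(800,600))[:,:,::-1]);cv2.imwrite('pics/b.png',cv2.resize(q,(800,600))[:,:,::-1])
E
```

```text
{'fx': 418.31400037799096, 'fy': 418.31400037799096, 'cx': 254.9113804275198, 'cy': 183.6441309698133, 'origin': array([ 447.52450555,  -44.7008239 , 1055.09546455]), 'attitude': array([-3.02694836, -0.00885657, -1.58431044])}
{'fx': 429.47909389887843, 'fy': 429.47909389887843, 'cx': 252.37580087084442, 'cy': 194.695831221362, 'origin': array([1153.26186236, -296.844758  ,  760.14252467]), 'attitude': array([-2.37024956, -0.01485298,  1.16648546])}
{'clock': 0.1, 'joints': array([-1.25160229e+00,  3.00375689e-01,  1.52149668e+00,  1.27079641e-05,
        1.32072065e+00, -6.66156789e-02]), 'qd': array([-8.07231114e-04, -2.40206431e-03, -1.21049408e-03,  4.37427038e-05,
        1.53312278e-03,  1.42318613e-03]), 'effort': array([ 2.05080265e-03, -5.32644296e+01, -3.53285229e+01,  7.10040238e-02,
        2.35183036e-02, -7.57452221e-05]), 'eef_pos': array([ 206.88978884, -509.35453038,  204.97437681]), 'eef_rot': array([-3.14059533e+00, -7.88727310e-05,  3.85806529e-01]), 'wrist_force': array([-0.58811591,  0.35063574, -0.3705189 ]), 'moment': array([ 0.0144028 ,  0.02430542, -0.01843613]), 'finger_force': 0.0, 'finger_gap': 94.30106568000691}
```

View pics/a.png

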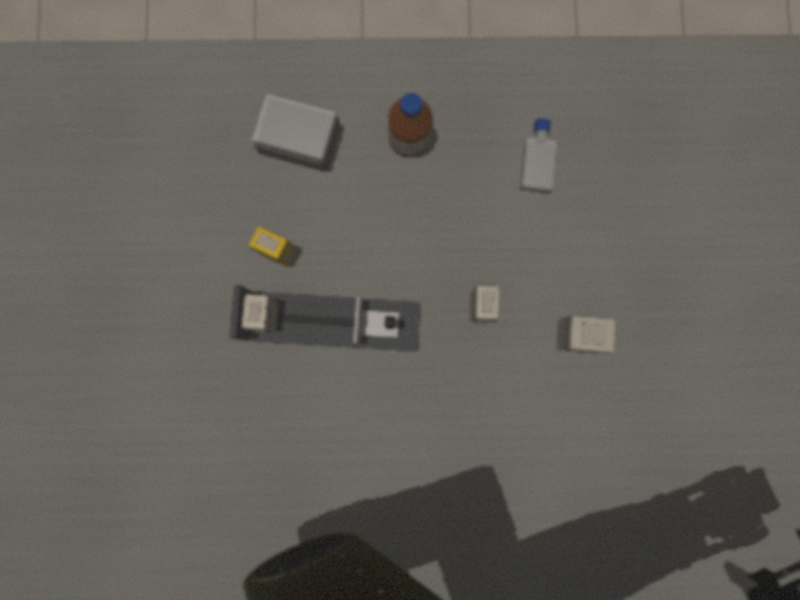

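View pics/b.png

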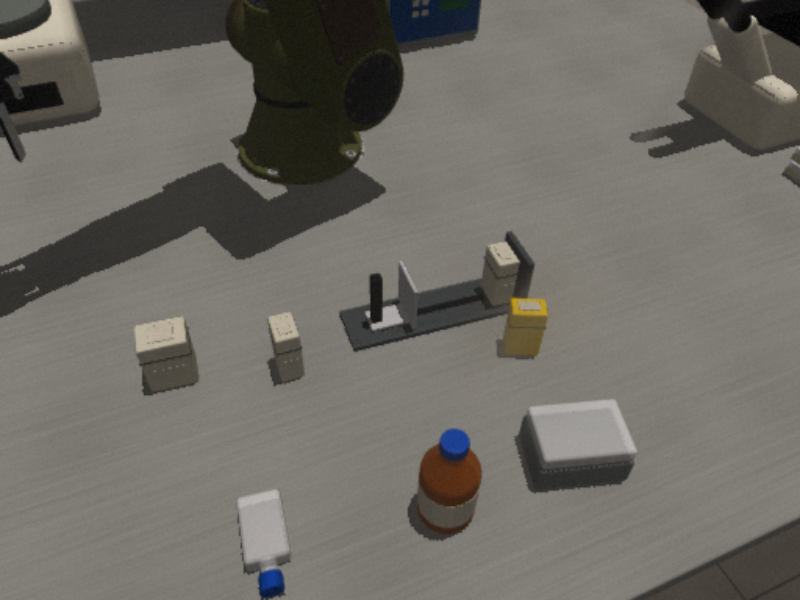

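The top view shows the slim box at (487,303), the thick box at (592,334), and the rack spanning 232–420 in x at y≈322. The row box is at (255,312) and the post at (392,322). Rack +y points left, which is roughly world +y. Next I measure from the depth image.

Run:
```python
from h import *
p,d,c=load('top1');P=pts(d,c);s=1/1.5625
def reg(x0,x1,y0,y1):
    m=np.zeros(d.shape,bool);m[int(y0*s):int(y1*s),int(x0*s):int(x1*s)]=1;return m&(d>0)
print('bench z',np.median(P[reg(440,465,280,340)][:,2]))
def rect(m,n):
    Q=P[m];r=cv2.minAreaRect(Q[:,:2].astype(np.float32));print(n,len(Q),'z',np.percentile(Q[:,2],[5,50,95]).round(1),r)
Z=P[...,2]
rect(reg(465,510,275,330)&(Z>80),'slim')
rect(reg(240,280,285,340)&(Z>84)&(p.mean(2)>90),'row')
rect(reg(384,402,312,332)&(Z>92),'post')
rect(reg(350,368,290,355)&(Z>80),'plate')
rect(reg(225,430,280,360)&(Z>4)&(Z<13),'floor')
rect(reg(225,250,280,345)&(Z>85)&(p.mean(2)<80),'wall')
rect(reg(560,625,305,360)&(Z>80),'thick')
# floor dark colour mask
m=reg(225,430,280,360)&(Z<30);
```

```text
bench z -0.5955104609037107
slim 313 z [83.8 87.5 90.5] ((535.6271362304688, -185.1729736328125), (33.32095718383789, 47.80571365356445), 88.14430236816406)
row 325 z [91.  95.1 98.4] ((525.3309326171875, 158.16845703125), (33.62377166748047, 49.38722610473633), 84.15648651123047)
post 46 z [ 99.4 101.8 104.6] ((508.35223388671875, -40.475547790527344), (13.712517738342285, 13.947328567504883), 89.34556579589844)
plate 85 z [84.2 88.5 92.2] ((512.3126220703125, 9.163704872131348), (6.0170416831970215, 69.74071502685547), 86.07259368896484)
floor 2537 z [ 4.7  7.4 10.8] ((516.1780395507812, 54.40410614013672), (294.05987548828125, 115.70807647705078), 89.2297592163086)
wall 152 z [87.7 96.5 99.7] ((525.5780029296875, 186.23684692382812), (9.02655029296875, 78.15480041503906), 85.43338012695312)
thick 618 z [83.9 87.5 90.6] ((486.25531005859375, -340.32171630859375), (67.1075210571289, 50.47891616821289), 83.24144744873047)
```

Emit:
jog_arm:
  plan: [0.1, 0.1, 0, 0, 0, 20, 0.2, 0.2, 0, 0, 0, 40, 0.3287, 0.3242, 0, 0, 0, 66, 0.3287, 0.3242, 0, 0, 0, 66, 0.3287, 0.3242, 0, 0, 0, 66, 0.3287, 0.3242, 0, 0, 0, 66, 0.3287, 0.3242, 0, 0, 0, 66, 0.3287, 0.3242, 0, 0, 0, 66, 0.3287, 0.3242, 0, 0, 0, 66, 0.3287, 0.3242, 0, 0, 0, 66, 0.3287, 0.3242, 0, 0, 0, 66, 0.3287, 0.3242, 0, 0, 0, 66, 0.3287, 0.3242, 0, 0, 0, 66, 0.3287, 0.3242, 0, 0, 0, 66, 0.3287, 0.3242, 0, 0, 0, 66, 0.3287, 0.3242, 0, 0, 0, 66]
  claw: 0.094

```text
clock: 1.7
eef_pos: [535.4, -185.8, 205.5]
eef_rot: [3.141, 0.0, 1.537]
wrist_force: [-0.6, 0.4, -0.0]
finger_gap: 93.8
finger_force: 0.0
```

Run:
```python
from h import *
s=manip.read_state();print(s['clock'],s['eef_pos'],s['eef_rot'],s['joints'])
p,d,c=shot('wrist','w1');P=pts(d,c);Z=P[...,2]
print(c['origin'],c['attitude'])
m=(d>0)&(Z>80)&(Z<96)&(abs(P[...,0]-535)<50)&(abs(P[...,1]+185)<50)
Q=P[m];print(len(Q),cv2.minAreaRect(Q[:,:2].astype(np.float32)),np.median(Q[:,2]))
```

```text
1.7 [ 535.41309977 -185.80708558  205.54534114] [3.14145489e+00 5.43572282e-05 1.53697054e+00] [-3.98655308e-01  3.37097978e-01  1.47192314e+00 -1.67475822e-06
  1.33242344e+00 -3.64829132e-01]
[ 538.19001809 -112.46750633  385.13760769] [ 2.88661129e+00 -3.48503352e-04 -3.18633939e-02]
1251 ((538.11279296875, -186.307861328125), (34.21248245239258, 49.79011154174805), 87.44895935058594) 88.35009416921974
```

View pics/w1.png

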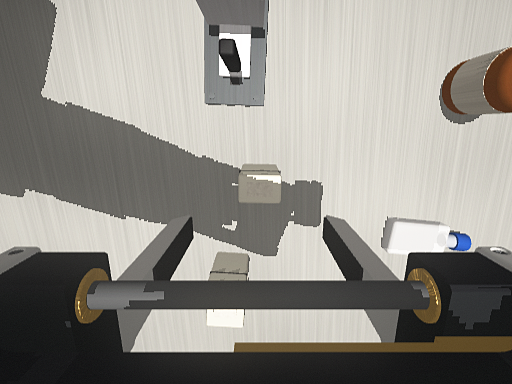

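The wrist view shows the slim box at (260,190), centred between the fingers. The two measurements agree to about 2 mm, so I descend and grip.

Emit:
jog_arm:
  plan: [0.0015, 0, -0.04, 0, 0, -0.3, 0.0015, 0, -0.08, 0, 0, -0.3, 0.0015, 0, -0.11, 0, 0, -0.3, 0.0015, 0, -0.135, 0, 0, -0.3, 0.0015, 0, -0.15, 0, 0, -0.3, 0.0015, 0, -0.155, 0, 0, -0.3, 0.0015, 0, -0.155, 0, 0, -0.3, 0.0015, 0, -0.155, 0, 0, -0.3]

```text
clock: 2.55
eef_pos: [537.8, -185.6, 51.7]
eef_rot: [3.14, 0.001, 1.532]
wrist_force: [0.3, 0.0, 0.4]
finger_gap: 93.7
finger_force: 0.0
```

Emit:
jog_arm:
  plan: [0, 0, 0, 0, 0, 0, 0, 0, 0, 0, 0, 0, 0, 0, 0, 0, 0, 0, 0, 0, 0, 0, 0, 0, 0, 0, 0, 0, 0, 0, 0, 0, 0, 0, 0, 0, 0, 0, 0, 0, 0, 0, 0, 0, 0, 0, 0, 0, 0, 0, 0, 0, 0, 0, 0, 0, 0, 0, 0, 0]
  claw: 0.04
  force: 25

```text
clock: 3.55
eef_pos: [537.2, -185.4, 50.5]
eef_rot: [3.142, 0.0, 1.533]
wrist_force: [0.2, -0.2, -0.0]
finger_gap: 49.9
finger_force: 25.0
```

Emit:
jog_arm:
  plan: [0, 0, 0.02, 0, 0, 0, 0, 0, 0.05, 0, 0, 0, 0, 0, 0.09, 0, 0, 0, 0, 0, 0.12, 0, 0, 0, 0, 0, 0.14, 0, 0, 0, 0, 0, 0.14, 0, 0, 0, 0, 0, 0.14, 0, 0, 0]

```text
clock: 4.25
eef_pos: [536.8, -185.2, 189.4]
eef_rot: [-3.141, -0.0, 1.533]
wrist_force: [-0.5, -0.7, -2.7]
finger_gap: 50.0
finger_force: 25.0
```

Run:
```python
from h import *
s=manip.read_state();print(s['clock'],s['eef_pos'],s['eef_rot'])
p,d,c=shot('wrist','w2');P=pts(d,c);Z=P[...,2]
m=(d>0)&(Z>205)&(Z<240)&(abs(P[...,0]-537)<27)&(abs(P[...,1]+185)<30)
Q=P[m];print('held',len(Q),cv2.minAreaRect(Q[:,:2].astype(np.float32)),np.median(Q[:,2]))
```

```text
4.25 [ 536.82194312 -185.2312565   189.37976907] [-3.14062118e+00 -3.33751590e-04  1.53250944e+00]
held 5616 ((536.625, -185.81163024902344), (34.2320671081543, 54.04246520996094), 87.75894927978516) 227.25210773400264
```

View pics/w2.png

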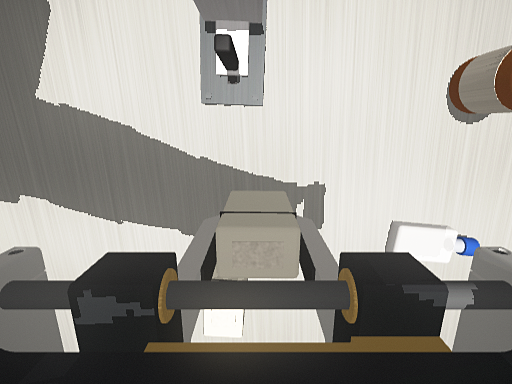

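The box is held straight, with its lid at (258,250). I carry it over the rack and look again.

Emit:
jog_arm:
  plan: [-0.002, 0.03, 0.01, 0, 0, -0.3, -0.004, 0.07, 0.01, 0, 0, -0.6, -0.006, 0.11, 0.01, 0, 0, -0.9, -0.009, 0.15, 0.01, 0, 0, -1.2, -0.012, 0.19, 0.01, 0, 0, -1.5, -0.014, 0.23, 0.01, 0, 0, -1.8, -0.016, 0.265, 0.01, 0, 0, -2, -0.017, 0.285, 0.01, 0, 0, -2, -0.017, 0.292, 0.01, 0, 0, -2, -0.017, 0.292, 0.01, 0, 0, -2, -0.017, 0.292, 0.01, 0, 0, -2, -0.017, 0.292, 0.01, 0, 0, -2, -0.017, 0.292, 0.01, 0, 0, -2]

```text
clock: 5.6
eef_pos: [520.3, 105.8, 200.4]
eef_rot: [-3.141, 0.0, 1.496]
wrist_force: [0.7, -0.1, -1.2]
finger_gap: 49.7
finger_force: 25.0
```

Run:
```python
from h import *
s=manip.read_state();print(s['clock'],s['eef_pos'],s['eef_rot'])
p,d,c=shot('wrist','w3');P=pts(d,c);Z=P[...,2]
def rect(lo,hi,x0,x1,y0,y1,n):
    m=(d>0)&(Z>lo)&(Z<hi)&(P[...,0]>x0)&(P[...,0]<x1)&(P[...,1]>y0)&(P[...,1]<y1)
    Q=P[m]
    if len(Q)>5:print(n,len(Q),cv2.minAreaRect(Q[:,:2].astype(np.float32)),np.median(Q[:,2]))
rect(91,102,480,575,138,178,'row')
rect(91,102,470,590,182,200,'wall')
rect(200,250,480,560,80,130,'held')
rect(5,11,460,590,120,200,'floor')
```

```text
5.6 [520.25533321 105.78102078 200.35468342] [-3.14148966e+00  8.29935139e-05  1.49639569e+00]
row 1510 ((527.7630615234375, 158.2935333251953), (33.51017379760742, 50.0589599609375), 84.897216796875) 96.35225210085179
wall 710 ((528.1044311523438, 186.77381896972656), (8.89898681640625, 79.86097717285156), 85.8587417602539) 98.07065965383129
held 7109 ((520.6651000976562, 105.3722152709961), (34.32604217529297, 74.47613525390625), 86.05854034423828) 237.9862231143448
floor 1061 ((525.3399658203125, 149.98587036132812), (64.22920989990234, 80.03727722167969), 85.64044189453125) 8.234587838336608
```

View pics/w3.png

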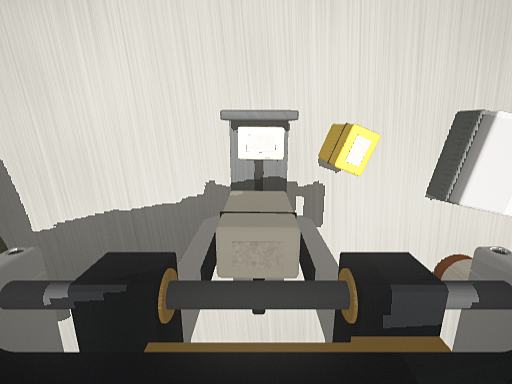

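The row box is at (262,143), the wall at (260,115) and the yellow one is off to the side at (350,148). I lower it about 7 mm short of the row box and open only partly, to stay clear of the yellow box.

Emit:
jog_arm:
  plan: [0.002, 0.011, 0, 0, 0, -0.2, 0.002, 0.011, -0.01, 0, 0, -0.2, 0.002, 0.011, -0.03, 0, 0, -0.2, 0.002, 0.011, -0.06, 0, 0, -0.2, 0.002, 0.011, -0.09, 0, 0, -0.2, 0.002, 0.011, -0.115, 0, 0, -0.2, 0.002, 0.011, -0.13, 0, 0, -0.2, 0.002, 0.011, -0.136, 0, 0, -0.2, 0.002, 0.011, -0.139, 0, 0, -0.2, 0.002, 0.011, -0.14, 0, 0, -0.2, 0.002, 0.011, -0.14, 0, 0, -0.2, 0.002, 0.011, -0.14, 0, 0, -0.2, 0.002, 0.011, -0.14, 0, 0, -0.2]

```text
clock: 6.95
eef_pos: [522.4, 117.7, 60.9]
eef_rot: [3.141, -0.0, 1.494]
wrist_force: [0.3, -0.2, -1.5]
finger_gap: 49.8
finger_force: 25.0
```

Emit:
jog_arm:
  plan: [0, 0, -0.001, 0, 0, 0, 0, 0, -0.002, 0, 0, 0, 0, 0, -0.002, 0, 0, 0, 0, 0, -0.002, 0, 0, 0]

```text
clock: 7.35
eef_pos: [522.2, 117.6, 58.5]
eef_rot: [3.141, -0.0, 1.494]
wrist_force: [0.0, -0.2, -0.6]
finger_gap: 49.6
finger_force: 25.0
```

Emit:
jog_arm:
  plan: [0, 0, 0, 0, 0, 0, 0, 0, 0, 0, 0, 0, 0, 0, 0, 0, 0, 0, 0, 0, 0, 0, 0, 0, 0, 0, 0, 0, 0, 0, 0, 0, 0, 0, 0, 0]
  claw: 0.066

```text
clock: 7.95
eef_pos: [522.2, 117.6, 58.5]
eef_rot: [3.142, 0.0, 1.494]
wrist_force: [-0.7, 0.2, -0.2]
finger_gap: 66.1
finger_force: 0.0
```

Emit:
jog_arm:
  plan: [0, 0, 0.01, 0, 0, 0, 0, 0, 0.04, 0, 0, 0, 0, 0, 0.08, 0, 0, 0, 0, 0, 0.12, 0, 0, 0, 0, 0, 0.14, 0, 0, 0, 0, 0, 0.14, 0, 0, 0, 0, 0, 0.14, 0, 0, 0]

```text
clock: 8.65
eef_pos: [521.9, 117.6, 198.3]
eef_rot: [3.142, -0.0, 1.494]
wrist_force: [-0.2, -0.4, -1.0]
finger_gap: 66.0
finger_force: 0.0
```

Run:
```python
from h import *
s=manip.read_state();print(s['clock'],s['eef_pos'],s['eef_rot'])
p,d,c=shot('wrist','w4');P=pts(d,c);Z=P[...,2]
def rect(lo,hi,x0,x1,y0,y1,n):
    m=(d>0)&(Z>lo)&(Z<hi)&(P[...,0]>x0)&(P[...,0]<x1)&(P[...,1]>y0)&(P[...,1]<y1)
    Q=P[m]
    if len(Q)>5:print(n,len(Q),cv2.minAreaRect(Q[:,:2].astype(np.float32)),np.median(Q[:,2]))
rect(92,102,480,575,138,178,'row')
rect(92,102,480,570,90,137.5,'slide')
```

```text
8.65 [521.94368231 117.61002083 198.27529336] [ 3.14155423e+00 -1.31048929e-05  1.49408772e+00]
row 1476 ((528.1693115234375, 158.1353759765625), (34.10182571411133, 48.8954963684082), 84.57252502441406) 96.37767289220093
slide 1340 ((523.0159301757812, 117.21861267089844), (33.147525787353516, 49.26841735839844), 85.93386840820312) 96.40780202707961
```

View pics/w4.png

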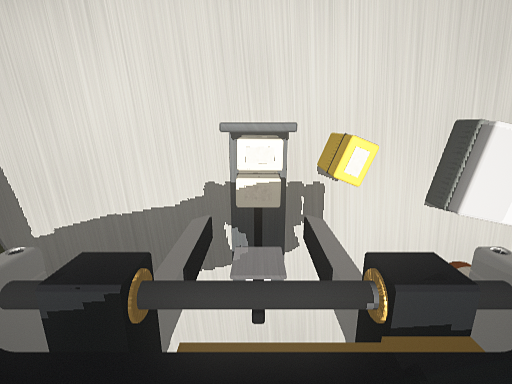

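Both boxes stand square and centred: the row box at (260,153), the slide box at (258,190). The stop plate is at (258,262). Now I move to the post.

Emit:
jog_arm:
  plan: [-0.003, -0.03, 0, 0, 0, 0, -0.006, -0.07, 0, 0, 0, 0, -0.009, -0.11, 0, 0, 0, 0, -0.012, -0.145, 0, 0, 0, 0, -0.012, -0.158, 0, 0, 0, 0, -0.012, -0.158, 0, 0, 0, 0, -0.012, -0.158, 0, 0, 0, 0, -0.012, -0.158, 0, 0, 0, 0]

```text
clock: 9.5
eef_pos: [510.2, -39.1, 198.1]
eef_rot: [-3.141, -0.0, 1.495]
wrist_force: [0.1, 0.7, 0.0]
finger_gap: 66.0
finger_force: 0.0
```

Run:
```python
from h import *
s=manip.read_state();print(s['clock'],s['eef_pos'],s['eef_rot'])
p,d,c=shot('wrist','w5');P=pts(d,c);Z=P[...,2]
def rect(lo,hi,x0,x1,y0,y1,n):
    m=(d>0)&(Z>lo)&(Z<hi)&(P[...,0]>x0)&(P[...,0]<x1)&(P[...,1]>y0)&(P[...,1]<y1)
    Q=P[m]
    if len(Q)>5:print(n,len(Q),cv2.minAreaRect(Q[:,:2].astype(np.float32)),np.median(Q[:,2]))
rect(99,108,485,535,-65,-15,'post')
rect(84,95,460,565,0,20,'plate')
```

```text
9.5 [510.17228137 -39.1271529  198.10766694] [-3.14096822e+00 -1.91320829e-04  1.49543481e+00]
post 203 ((511.1645202636719, -39.665870666503906), (14.534207344055176, 15.142462730407715), 85.6861572265625) 102.89409774503974
plate 380 ((514.7092895507812, 9.091985702514648), (5.258036136627197, 68.89556884765625), 85.85628509521484) 89.81371161235737
```

Emit:
jog_arm:
  plan: [0, 0, -0.03, 0, 0, 0, 0, 0, -0.07, 0, 0, 0, 0, 0, -0.11, 0, 0, 0, 0, 0, -0.135, 0, 0, 0, 0, 0, -0.145, 0, 0, 0, 0, 0, -0.145, 0, 0, 0, 0, 0, -0.145, 0, 0, 0]

```text
clock: 10.25
eef_pos: [510.9, -40.1, 54.7]
eef_rot: [3.14, 0.0, 1.495]
wrist_force: [1.2, 0.1, 0.6]
finger_gap: 65.8
finger_force: 0.0
```

Emit:
jog_arm:
  plan: [0, 0, 0, 0, 0, 0, 0, 0, 0, 0, 0, 0, 0, 0, 0, 0, 0, 0, 0, 0, 0, 0, 0, 0, 0, 0, 0, 0, 0, 0, 0, 0, 0, 0, 0, 0, 0, 0, 0, 0, 0, 0, 0, 0, 0, 0, 0, 0, 0, 0, 0, 0, 0, 0, 0, 0, 0, 0, 0, 0]
  claw: 0.008
  force: 25

```text
clock: 11.25
eef_pos: [510.3, -40.4, 53.5]
eef_rot: [3.141, 0.0, 1.494]
wrist_force: [2.6, 0.4, -2.4]
finger_gap: 15.9
finger_force: 25.0
```

Emit:
jog_arm:
  plan: [0.0007, 0.01, 0, 0, 0, 0, 0.0014, 0.02, 0, 0, 0, 0, 0.002, 0.03, 0, 0, 0, 0, 0.003, 0.04, 0, 0, 0, 0, 0.0037, 0.05, 0, 0, 0, 0, 0.0044, 0.06, 0, 0, 0, 0, 0.0044, 0.06, 0, 0, 0, 0, 0.0044, 0.06, 0, 0, 0, 0]

```text
clock: 12.05
eef_pos: [515.0, 20.4, 53.5]
eef_rot: [3.141, -0.0, 1.495]
wrist_force: [6.2, 2.5, -3.7]
finger_gap: 16.1
finger_force: 25.0
```

Emit:
jog_arm:
  plan: [0.0007, 0.008, 0, 0, 0, 0, 0.0012, 0.016, 0, 0, 0, 0, 0.0016, 0.022, 0, 0, 0, 0, 0.0018, 0.024, 0, 0, 0, 0, 0.0019, 0.026, 0, 0, 0, 0, 0.002, 0.028, 0, 0, 0, 0, 0.0022, 0.03, 0, 0, 0, 0, 0.0023, 0.032, 0, 0, 0, 0, 0.0025, 0.034, 0, 0, 0, 0, 0.0026, 0.036, 0, 0, 0, 0, 0.0027, 0.037, 0, 0, 0, 0, 0.0027, 0.037, 0, 0, 0, 0]

```text
clock: 13.25
eef_pos: [517.7, 56.6, 53.5]
eef_rot: [3.14, 0.0, 1.494]
wrist_force: [6.9, -2.4, -3.6]
finger_gap: 15.8
finger_force: 25.0
```

Emit:
jog_arm:
  plan: [0, 0.001, 0, 0, 0, 0, 0, 0.002, 0, 0, 0, 0, 0, 0.002, 0, 0, 0, 0, 0, 0.002, 0, 0, 0, 0]

```text
clock: 13.65
eef_pos: [517.9, 58.6, 53.5]
eef_rot: [3.14, 0.0, 1.494]
wrist_force: [7.6, -3.0, -4.7]
finger_gap: 15.9
finger_force: 25.0
```

Emit:
jog_arm:
  plan: [0, 0.001, 0, 0, 0, 0, 0, 0.001, 0, 0, 0, 0, 0, 0.001, 0, 0, 0, 0]

```text
clock: 13.95
eef_pos: [517.9, 59.6, 53.5]
eef_rot: [3.14, 0.0, 1.494]
wrist_force: [8.5, -3.8, -5.6]
finger_gap: 15.7
finger_force: 25.0
```

Emit:
jog_arm:
  plan: [0, 0.001, 0, 0, 0, 0, 0, 0.001, 0, 0, 0, 0, 0, 0.001, 0, 0, 0, 0]

```text
clock: 14.25
eef_pos: [518.0, 60.6, 53.5]
eef_rot: [3.14, 0.0, 1.494]
wrist_force: [9.3, -2.8, -5.7]
finger_gap: 16.0
finger_force: 25.0
```

Emit:
jog_arm:
  plan: [0, 0.001, 0, 0, 0, 0, 0, 0.001, 0, 0, 0, 0, 0, 0.001, 0, 0, 0, 0]

```text
clock: 14.55
eef_pos: [518.1, 61.5, 53.5]
eef_rot: [3.14, 0.0, 1.494]
wrist_force: [10.8, -3.8, -5.8]
finger_gap: 15.9
finger_force: 25.0
```

Emit:
jog_arm:
  plan: [0.001, 0.001, 0, 0, 0, 0, 0.001, 0.001, 0, 0, 0, 0, 0.001, 0.001, 0, 0, 0, 0]

```text
clock: 14.85
eef_pos: [518.2, 62.2, 53.5]
eef_rot: [-3.142, 0.001, 1.494]
wrist_force: [1.4, -6.1, -0.6]
finger_gap: 16.1
finger_force: 25.0
```

Emit:
jog_arm:
  plan: [0, 0.001, 0, 0, 0, 0, 0, 0.001, 0, 0, 0, 0, 0, 0.001, 0, 0, 0, 0]

```text
clock: 15.15
eef_pos: [518.2, 62.3, 53.4]
eef_rot: [-3.141, 0.002, 1.494]
wrist_force: [1.5, -14.5, 0.3]
finger_gap: 15.9
finger_force: 25.0
```

Run:
```python
from h import *
s=manip.read_state();print(s['clock'],s['eef_pos'],s['wrist_force'])
p,d,c=shot('scene','s2');x,y,w,h=200,125,170,110
cv2.imwrite('pics/s2c.png',cv2.resize(p[y:y+h,x:x+w],None,fx=4.5,fy=4.5,interpolation=2)[:,:,::-1])
```

```text
15.15 [518.17867543  62.34442945  53.44582882] [  1.45075881 -14.46728169   0.25575992]
```

View pics/s2c.png

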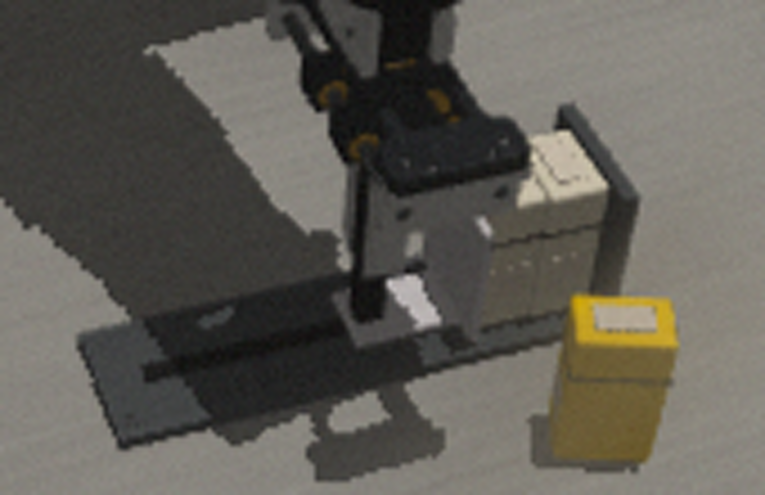

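The crop shows both boxes (490–605, 130–325) upright and snug between the plate and the wall, and the force has risen to 14 N, so the stop is fully closed. I ease off about 1 mm, open the fingers partway and lift.

Emit:
jog_arm:
  plan: [0, -0.001, 0, 0, 0, 0, 0, -0.001, 0, 0, 0, 0]

```text
clock: 15.4
eef_pos: [518.2, 62.3, 53.5]
eef_rot: [-3.142, 0.001, 1.494]
wrist_force: [1.4, -6.0, -0.9]
finger_gap: 16.2
finger_force: 25.0
```

Emit:
jog_arm:
  plan: [0, 0, 0, 0, 0, 0, 0, 0, 0, 0, 0, 0, 0, 0, 0, 0, 0, 0, 0, 0, 0, 0, 0, 0, 0, 0, 0, 0, 0, 0, 0, 0, 0, 0, 0, 0]
  claw: 0.05

```text
clock: 16.0
eef_pos: [518.2, 62.7, 53.4]
eef_rot: [-3.142, -0.0, 1.494]
wrist_force: [0.1, -0.6, 0.2]
finger_gap: 49.6
finger_force: 0.0
```

Emit:
jog_arm:
  plan: [0, 0, 0.01, 0, 0, 0, 0, 0, 0.04, 0, 0, 0, 0, 0, 0.08, 0, 0, 0, 0, 0, 0.12, 0, 0, 0, 0, -0.03, 0.15, 0, 0, 0, 0, -0.07, 0.16, 0, 0, 0, 0, -0.1, 0.16, 0, 0, 0, 0, -0.1, 0.16, 0, 0, 0, 0, -0.1, 0.16, 0, 0, 0]

```text
clock: 16.9
eef_pos: [518.2, -37.6, 214.0]
eef_rot: [3.141, -0.0, 1.493]
wrist_force: [0.1, 0.1, 0.2]
finger_gap: 50.1
finger_force: 0.0
```

Run:
```python
from h import *
s=manip.read_state();print(s['clock'],s['eef_pos'],s['wrist_force'])
p,d,c=shot('wrist','w6');P=pts(d,c);Z=P[...,2]
def rect(lo,hi,x0,x1,y0,y1,n):
    m=(d>0)&(Z>lo)&(Z<hi)&(P[...,0]>x0)&(P[...,0]<x1)&(P[...,1]>y0)&(P[...,1]<y1)
    Q=P[m]
    if len(Q)>5:print(n,len(Q),cv2.minAreaRect(Q[:,:2].astype(np.float32)),np.median(Q[:,2]))
rect(99,108,490,545,40,85,'post')
rect(93,102,480,580,112,181,'boxes')
rect(93,102,470,590,183,200,'wall')
```

```text
16.9 [518.16152949 -37.56295886 213.95399517] [0.1291127  0.11529853 0.21600004]
post 233 ((518.4259033203125, 62.15618896484375), (14.917328834533691, 14.664243698120117), 85.63545227050781) 102.87419391647984
boxes 2150 ((524.303466796875, 132.91021728515625), (38.29378128051758, 50.9383659362793), 85.21623992919922) 96.2498112156936
```

View pics/w6.png

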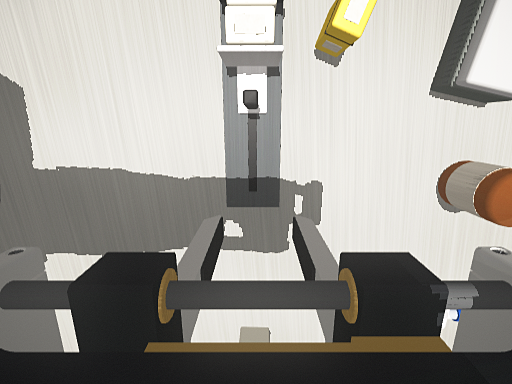

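The post (251,98) stayed put with the plate closed against the boxes (250,25). The gripper is clear of everything.

```bash
python3 -c "
from cell import manip
print(manip.sign_off())"
```

```text
the job is handed in; nothing more can be done
None
```

I stood the slim box in the rack next to the row box, closed the stop snug against both, let go with the gripper clear, and handed the job in at about 17 s; no verdict came back.

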